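# Bring the knobbed jar of the parts carousel to the front and hold it there

## Robot

A 6-joint arm with a two-finger parallel gripper is mounted at the origin on the work surface. World frame = base frame: x ahead of the robot, y to its left, z up, the work surface at z = 0. Lengths are in m, angles in rad, forces in N, time in s.
With the tool pointing down it reaches from about 0.25 to 0.725 m from the base axis. Payload 4 kg.
Tool frame: the origin (TCP) lies between the finger pads, 19 mm behind the fingertips; this is the grasp point; z points along the fingers, y is the line along which they close (so a half turn about z gives the same grasp; the last joint's range is limited). The gripper opens to 85 mm and grips with 20 to 120 N. Pads are 22 mm wide; open, the fingers measure 114 mm over their backs; the gripper's body (76 mm by 85 mm) begins 54 mm behind the grasp point. The pads swing forward as they close: fully open they stand 13 mm farther back than shut.
Start: joints at [-1.226, 0.241, 0.005, 1.335, 0, 1.571], TCP at [0.169, -0.471, 0.25] pointing down, gripper open.
Joint ranges: [-2.72, 2.72], [-1.05, 1.87], [-1.09, 1.28], [-1.99, 2.15], [-1.42, 1.44], [-3.14, 3.14]. Speed limits (rad/s): [2.79, 2.79, 3.14, 3.14, 3.14, 3.14].

## Interface

Orientations are given as a unit quaternion [x, y, z, w].
In Python, from workcell import get_obs, camera, job_done, silhouettes gives the robot as it stands. The module is installed in compiled form; this text tells all that it offers.
- The arm moves only by the tool drive_tool, never from a script. Its argument "increments" is a list of rows, each a list of 3 entries, a list of its own where there are three numbers: the shift along the world's x, y, z in mm, then the turn, a rotation vector about the world's x, y, z in degrees, then the opening, from 0 (shut) to 1 (fully open). A call has 1 to 8 rows; each row shifts and turns the commanded pose from where the row before left it; what a row does not reach is not made up. A row lasts 1/12 s, in which the tool goes at most 41.7 mm and 7.16 degrees, less where a joint would pass 70% of its speed; a pose out of reach is approached as far as the arm can. A call is refused whole if a number of a shift passes 41.7 or a number of a turn 7.16, either way. A call with a gripper value outside its range is refused whole. The fingers move at their own pace and stop on an object; the grip force is fixed at half the most. Time passes only in rows, so rows that do not move let the fingers close. It gives the time, the measured TCP pose, the force, the opening and the grip force at its end, in the units of the state.
- get_obs(): the state, without advancing time (a new reading comes with each control period).
- camera(name): name is "scene" or "top" or "wrist"; returns a dict with "image" (420x560x3 uint8, red, green, blue), "K" (3x3 intrinsics, pixels), "k1" (the pictures are not rectified: a ray, as slopes to the right and down, at radius r is drawn at 1 + k1 r^2 times it, then the intrinsics apply), "view" (4x4, takes a point from world to camera coordinates). Camera axes: x right, y down, z forward; pixel columns grow to the right and rows downward; lengths in m; the calibration is good to about 2 mm. A picture is of the moment at which its call begins. There is no depth.
- job_done(): hands the job in; it is judged then, once.
Trained networks look in a picture, given as the dict that the camera call returned (one of the last four; its "shot" number tells which), for a name from the list of things; names that differ only in an ending like _2 or _b are one class to them, and where a whole thing is asked for, a point or a joint stands for the part that bears it (a point fixed in the world has none). Each returns a list of dicts, best first, with "conf" (0 to 1); they miss things now and then, are a little off and sometimes report something else, mostly with a low value. They report only what shows in the picture. A call takes as long as a camera call.
- silhouettes(query, picture): "region" (420x560 bool, what is visible of it) and "bbox" ([left, top, right, bottom] in pixels, round what is visible of it).
The state is a dict: "clock": time; "joint_pos": joint angles; "joint_vel": joint speeds; "tau": joint torques, N m; "eef_pos": TCP position; "tool_rot": TCP orientation; "ft_force": force on the tool from outside, world axes, zero at the start; "ft_torque": the same for the moment, N m; "grip_width": finger opening in m; "grasp_force": force on a finger pad.
Only numpy, scipy, OpenCV 4.12 (cv2) and the standard library are available. Lean on these libraries where they do the work, as an engineer would, in place of code of your own. Each camera call takes 0.05 s, during which the arm holds its last target. There are 200 camera calls.

## Task

Free the screw-jar carousel by pressing its sprung brake lever down until the catch snaps over it and holds it down, and let go of the lever. Then turn the carousel until the jar with the knob on its lid stands at the front, in line with the upright pointer on the base, and finish holding the carousel still there: keep the knob pinched between the fingers and do not let go. Leave the phone, screwdriver, pry tool and bottle where they are, and do not fling the carousel round.

Things in the scene. Friction and masses are not known exactly. Their poses are not given: they have to be found in the camera images.
- base: Fixed grey plastic base of the carousel, a disc of diameter 216 mm. Origin on the bench under the carousel's vertical axis, z up. Its front is its -x side, where an upright white post carries the pointer; the brake lever sticks out on its +y side. It stands turned somewhat, differently each time.
- pointer (a point): Tip of the upright pointer at the base's front: a white post 20 mm by 10 mm and 72 mm high with a pointed tip toward the jars, 122 mm from the carousel axis (base frame -0.122, 0, 0.078).
- front_spot (a point): Empty point in space fixed to the base (base frame -0.075, 0, 0.137), behind the pointer as seen from outside: where the middle of the knob must be when the jar stands at the front.
- disc_top (a point): Middle of the turntable's top face, on its axis: white disc, diameter 216 mm, top 67 mm above the bench (a 20 mm hub stub stands there). Six clear round jars with aluminium lids are fixed in it, 60 degrees apart, middles 75 mm from the axis. Five have flat lids (diameter 48 mm, lid top 107 mm above the bench); the wanted one is taller and alone has a knob on its lid.
- jar_knob (a point): On the axis of the wanted jar's knob, 8 mm below its top, 137 mm above the bench, 75 mm from the carousel axis. Knob: upright plain cylinder, diameter 24 mm, 28 mm high, top 145 mm and lid top 117 mm above the bench. Jar and knob are fixed to the turntable; the knob may be pinched and led round, the fingers turning with it (held without turning, they roll off the knob).
- turntable (a joint): Angle of the turntable about the vertical axis, rad, counter-clockwise positive seen from above; 0 = knobbed jar exactly at the front. It turns freely both ways past a full turn, with light friction (0.06 N m) once the brake is off. With the lever up the brake holds it (roughly 0.7 to 1.5 N m).
- lever_pad (a point): Centre of the top face of the lever's black pad, 36 mm (along the lever) by 46 mm, 165 mm from the carousel axis on the base's +y side, 50 mm above the bench when up and about 35 mm when latched. The lever is hinged 35 mm from the axis, so the pad moves 130 mm times the lever angle, almost straight down. Beyond the pad, from 190 mm from the axis, are the steel catch and its grey post (42 mm high).
- lever (a joint): Angle of the brake lever, rad: about 0 = up (brake on), grows as pressed down, stop at 0.16 (pad 21 mm lower). It springs up. Pressing the pad takes about 4 N at first and up to about 12 N as the end passes the sprung catch; near 0.13 to 0.15 the catch snaps over the end, and after release the lever stays down at about 0.12.
- phone: Opened black phone lying on the bench, 150 x 72 x 8 mm, origin under its centre. Leave alone.
- screwdriver: Screwdriver lying on the bench, 160 mm long. Leave alone.
- spudger: Orange plastic pry tool lying on the bench, 165 mm long, 6 mm thick. Leave alone.
- cleaner: White plastic bottle standing on the bench, diameter 52 mm, 110 mm high, origin under its centre. Leave alone.

How it is judged:
On the way, in this order (a step that is already met when the one before it is completed fails the run):
1. the lever is latched down by its catch, with the robot off it (value of joint lever above 0.1 rad and contact force between each of the arm, the fingers and lever below 0.1 N), for 0.3 s.
2. the knobbed jar stands at the front and the knob is gripped (horizontal distance between jar_knob and front_spot below 0.01 m and contact force between the fingers and turntable above 2 N), for 0.2 s.
At the end, for the whole second after the job is handed in: The lever is latched down (above 0.1 rad) with nothing pressing it, the knob's axis is within 10 mm of the front spot, the turntable is still (under 0.05 rad/s), and the fingers grip the knob with more than 2 N, the TCP within 40 mm of the knob's middle (all of step 1 and all of step 2 and distance between the grasp point and jar_knob below 0.04 m and velocity of joint turntable between -0.05 and 0.05 rad/s); the arm keeps its last pose, push and grip.
It fails at once if a bystander was moved by more than 20 mm (distance of any of phone, screwdriver, spudger, cleaner from where it was at the start of the episode above 0.02 m).
It fails at once if the carousel was flung round (faster than 5 rad/s) (velocity of joint turntable above 5 rad/s or velocity of joint turntable below -5 rad/s).
It also fails if it takes over 61 s, if anything falls off the work surface, if the arm or the gripper's body presses on something with over 40 N, if the wrist force passes 120 N, or if a joint passes its speed limit or range.

## Working session

There is one attempt and no reset: what is moved stays moved. The work goes in short steps, Python scripts to look and compute and a tool call to move; the robot and the scene stay as the last step left them, time stands still between calls to the robot, and variables do not carry over. Pictures are saved under pics/ and viewed, at most 10 in all, crops included, and the job is handed in when it is done.

Besides the shell and the picture viewer there is one more tool, called after ">>>" as name(argument=value, ...), one argument or row to a line, values as JSON. drive_tool: Moves the arm, as the interface text tells. Its arguments: {"type":"object","properties":{"increments":{"type":"array"}},"required":["increments"]}

```bash
mkdir -p pics; cat > h.py <<'E'
import numpy as np, cv2
from workcell import get_obs, camera, job_done, silhouettes
def ray(p,uv):
    K=np.array(p["K"]);V=np.array(p["view"])
    d=np.array([(uv[0]-K[0,2])/K[0,0],(uv[1]-K[1,2])/K[1,1]])
    s=d.copy()
    for _ in range(30): s=d/(1+p["k1"]*(s@s))
    R=V[:3,:3];return -R.T@V[:3,3], R.T@np.array([s[0],s[1],1.])
def at_z(p,uv,z):
    o,d=ray(p,uv);return o+d*(z-o[2])/d[2]
def proj(p,X):
    K=np.array(p["K"]);V=np.array(p["view"]);c=V[:3,:3]@np.array(X)+V[:3,3]
    s=c[:2]/c[2];s=s*(1+p["k1"]*(s@s));return K[0,0]*s[0]+K[0,2],K[1,1]*s[1]+K[1,2]
def cen(m):
    ys,xs=np.nonzero(m);return np.array([xs.mean(),ys.mean()])
E
python3 - <<'E'
from h import *
ps={n:camera(n) for n in("scene","top")}
for n,p in ps.items():
    cv2.imwrite(f"pics/{n}0.png",p["image"][...,::-1])
    o,_=ray(p,(280,210));print(n,o.round(3))
    for q in("pointer","lever_pad","jar_knob","base","disc_top","cleaner","phone","screwdriver","spudger"):
        for r in silhouettes(q,p)[:2]:
            print(q,round(r["conf"],2),np.round(r["bbox"]),cen(r["region"]).round(1),r["region"].sum())
E
```

```text
scene [1.232 0.764 0.996]
pointer 0.63 [254. 176. 371. 273.] [302.6 223. ] 6174
lever_pad 0.68 [322. 231. 356. 252.] [341.2 242.9] 356
jar_knob 0.87 [258. 181. 332. 238.] [293.6 210. ] 3943
base 0.75 [255. 175. 370. 270.] [302.4 223.1] 6090
base 0.66 [258. 179. 337. 240.] [293.8 209.9] 4000
disc_top 0.72 [257. 176. 336. 240.] [293.9 210.1] 3894
disc_top 0.61 [254. 172. 373. 274.] [302.9 223.4] 6108
cleaner 0.78 [352. 331. 380. 376.] [366.6 354.1] 871
phone 0.89 [190. 143. 236. 172.] [211.9 155.1] 660
phone 0.44 [324. 235. 354. 255.] [341.2 242.9] 322
screwdriver 0.75 [410. 304. 454. 352.] [435.7 322.6] 478
spudger 0.62 [218. 279. 272. 314.] [246.5 297.2] 267
spudger 0.55 [411. 309. 454. 351.] [436.8 321.3] 356
top [0.533 0.012 1.34 ]
pointer 0.64 [204. 206. 333. 302.] [282.6 250.2] 6411
pointer 0.38 [250. 208. 333. 289.] [291.4 247.3] 5384
lever_pad 0.64 [219. 251. 252. 268.] [232.3 258.9] 317
lever_pad 0.53 [208. 205. 333. 304.] [282.5 250.1] 6549
jar_knob 0.95 [250. 206. 336. 289.] [291.3 247.4] 5386
jar_knob 0.41 [117. 244. 128. 286.] [122.4 269.5] 267
base 0.93 [209. 207. 333. 305.] [282.6 250.3] 6394
disc_top 0.6 [250. 208. 332. 289.] [291.4 247.4] 5377
phone 0.57 [432. 221. 460. 278.] [446.2 251.1] 1402
phone 0.29 [252. 207. 333. 289.] [291.5 247.4] 5384
screwdriver 0.89 [118. 230. 129. 286.] [122.3 269.3] 267
spudger 0.64 [248. 129. 251. 187.] [247.8 157.2] 263
spudger 0.44 [221. 249. 252. 271.] [232.2 258.8] 311
```

```bash
python3 - <<'E'
import cv2
a=cv2.imread("pics/top0.png")[190:320,190:350];b=cv2.imread("pics/scene0.png")[160:290,240:400]
cv2.imwrite("pics/ab.png",cv2.resize(cv2.vconcat([a,b]) if 0 else cv2.hconcat([a,b]),None,fx=2.5,fy=2.5,interpolation=2))
cv2.imwrite("pics/full.png",cv2.imread("pics/top0.png"))
E
```

```text
(no output)
```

View pics/ab.png

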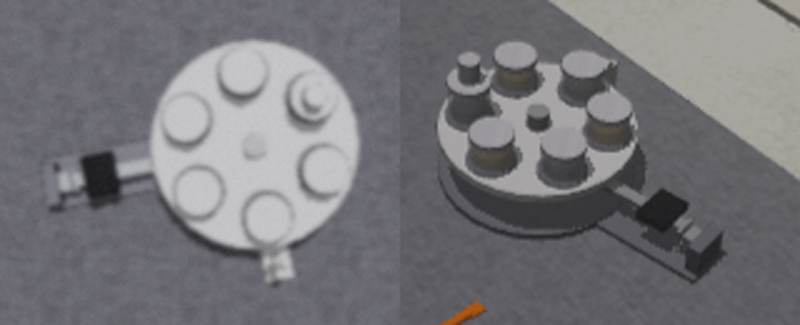

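View pics/top0.png

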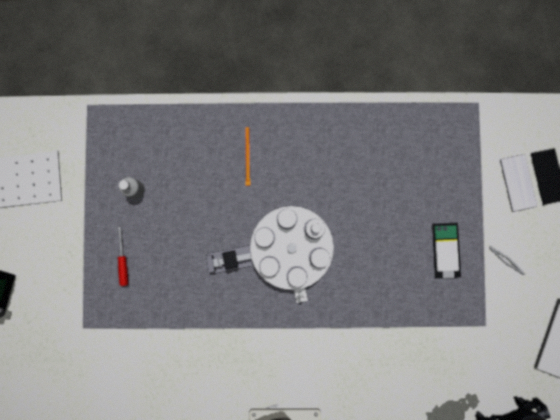

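The crops show the carousel centred near (291,247) in the top picture. The knob is at about (315,228), the black lever pad at (231,260) to the left, and the white pointer post at (300,296) at the bottom. The bystanders are well clear of it.

```bash
python3 - <<'E'
from h import *
from scipy.optimize import least_squares
p=camera("top");s=camera("scene")
disc=cen(silhouettes("disc_top",p)[0]["region"])
def blob(q,p,lo,hi):
    g=[r for r in silhouettes(q,p) if lo<r["region"].sum()<hi]
    return cen(g[0]["region"]) if g else None
pt=blob("lever_pad",p,200,450); psn=blob("lever_pad",s,200,450)
# disc from mask hull centre
c=at_z(p,disc,.068);print("disc",c.round(4),"pad top",pt,at_z(p,pt,.05).round(4),"scene",psn,at_z(s,psn,.048).round(4))
im=p["image"][230:320,190:350]
g=cv2.cvtColor(p["image"],cv2.COLOR_RGB2GRAY)
# hub, knob by eye
for n,uv,z in(("hub",(291.8,248.3),.075),("knob",(316,228),.145),("post",(301,296),.075)):
    print(n,at_z(p,uv,z).round(4))
for n,uv,z in(("hub",(295,204),.087),("knobtop",(240+469/2.5,160+59/2.5),.145)):
    print("scene",n,at_z(s,uv,z).round(4))
a=at_z(p,pt,.05)-c;print("lever r",np.hypot(*a[:2]),"yaw",np.degrees(np.arctan2(-a[0],a[1])))
a=at_z(p,(301,296),.075)-c;print("post r",np.hypot(*a[:2]),"yaw",np.degrees(np.arctan2(-a[1],-a[0])))
a=at_z(p,(316,228),.145)-c;print("knob r",np.hypot(*a[:2]),"dir",np.degrees(np.arctan2(a[1],a[0])))
print(get_obs())
E
```

```text
disc [ 0.5298 -0.0208  0.068 ] pad top [232.2826087  258.94099379] [0.5001 0.1342 0.05  ] scene [341.24       242.85230769] [0.5039 0.1365 0.048 ]
hub [ 0.5272 -0.0212  0.075 ]
knob [ 0.5765 -0.0787  0.145 ]
post [ 0.4053 -0.0439  0.075 ]
scene hub [ 0.5285 -0.0192  0.087 ]
scene knobtop [0.2464 0.1849 0.145 ]
lever r 0.1577782700081693 yaw 10.842734905493815
post r 0.12665281736081732 yaw 10.496305439561564
knob r 0.0743070809892619 dir -51.1344271067356
{'clock': 1.25, 'joint_pos': array([-1.22602639e+00,  2.40565556e-01,  5.00550882e-03,  1.33518014e+00,
       -6.53491837e-06,  1.57078090e+00]), 'joint_vel': array([ 0.00132099,  0.00033815,  0.00030362, -0.00134007, -0.00052829,
        0.00068506]), 'tau': array([-8.72375904e-05, -3.72218049e+01,  2.52691269e+01,  1.39859192e-03,
        5.35406139e-05, -1.05510118e-06]), 'eef_pos': array([ 0.16899153, -0.47058617,  0.25002579]), 'tool_rot': array([9.85177146e-01, 1.71540053e-01, 1.59556609e-06, 2.82138624e-05]), 'ft_force': array([ 0.65476868, -0.01259819, -1.8088724 ]), 'ft_torque': array([0.0252377 , 0.01877017, 0.0057745 ]), 'grasp_force': 0.0, 'grip_width': 0.08520315731265171}
```

>>> drive_tool(
  increments=[
    [[20,36,0],[0,0,5],0],
    [[20,36,0],[0,0,5],0],
    [[20,36,0],[0,0,5],0],
    [[20,36,0],[0,0,5],0],
    [[20,36,0],[0,0,5],0],
    [[20,36,0],[0,0,5],0],
    [[20,36,0],[0,0,5],0],
    [[20,36,0],[0,0,5],0],
  ],
)

```text
clock: 1.92
eef_pos: [0.3295, -0.1808, 0.2503]
tool_rot: [0.866, 0.5, 0.0, 0.001]
ft_force: [1.6, -0.7, 0.8]
grip_width: 0.0001
grasp_force: 0.0
```

>>> drive_tool(
  increments=[
    [[20,36,0],[0,0,5],0],
    [[20,36,0],[0,0,5],0],
    [[20,36,0],[0,0,5],0],
    [[20,36,0],[0,0,5],0],
    [[20,36,0],[0,0,5],0],
    [[20,36,0],[0,0,5],0],
    [[20,36,0],[0,0,5],0],
    [[10,30,0],[0,0,5],0],
  ],
)

```text
clock: 2.58
eef_pos: [0.4807, 0.1023, 0.2499]
tool_rot: [0.642, 0.767, 0.001, 0.0]
ft_force: [0.8, -0.7, 0.6]
grip_width: 0.0
grasp_force: 0.0
```

```bash
cat >> h.py <<'E'
from scipy.spatial.transform import Rotation as Ro
def st():
    o=get_obs();x=Ro.from_quat(o["tool_rot"]).as_matrix()
    print("t",o["clock"],"pos",o["eef_pos"].round(4),"psi",np.degrees(np.arctan2(x[1,0],x[0,0])).round(1),"z",x[:,2].round(3),"j",o["joint_pos"].round(2),"F",o["ft_force"].round(1),"w",round(o["grip_width"],4),"g",round(float(o["grasp_force"]),1));return o
E
python3 - <<'E'
from h import *
st()
p=camera("wrist");cv2.imwrite("pics/w1.png",p["image"][...,::-1])
for q in("lever_pad","jar_knob","pointer","disc_top"):
    for r in silhouettes(q,p)[:2]: print(q,round(r["conf"],2),np.round(r["bbox"]),cen(r["region"]).round(1),at_z(p,cen(r["region"]),.05).round(4),r["region"].sum())
E
```

```text
t 2.5833 pos [0.4807 0.1023 0.2499] psi 100.1 z [ 0.002  0.001 -1.   ] j [ 0.21  0.22 -0.02  1.33  0.    1.6 ] F [ 0.8 -0.7  0.6] w 0.0 g 0.0
lever_pad 0.65 [276. 117. 320. 206.] [298.7 151.2] [0.4974 0.1371 0.05  ] 2291
lever_pad 0.38 [203. 203. 398. 378.] [305.  262.6] [0.5294 0.0145 0.05  ] 14744
jar_knob 0.86 [204. 201. 401. 380.] [304.7 262.5] [0.529  0.0145 0.05  ] 14694
pointer 0.93 [174.  83. 397. 379.] [296.1 228.5] [0.5113 0.0538 0.05  ] 22941
pointer 0.28 [204. 202. 397. 379.] [304.9 262.8] [0.5294 0.0142 0.05  ] 14676
disc_top 0.97 [200. 206. 398. 378.] [304.8 262.7] [0.5292 0.0143 0.05  ] 14779
```

View pics/w1.png

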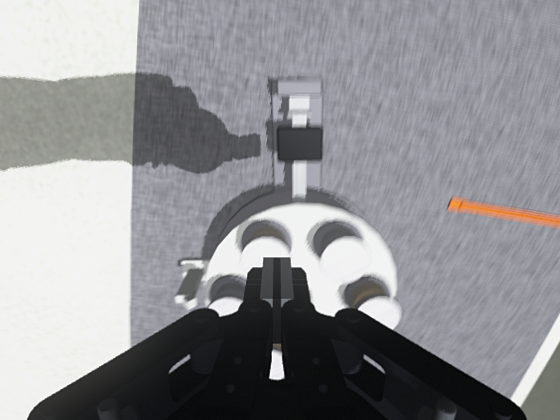

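The wrist view shows the black pad centred near (300,143), with the catch beyond it at about (299,100). The lever arm comes up from the disc below it.

```bash
python3 - <<'E'
from h import *
p=camera("wrist")
g=p["image"].max(2)[120:168,268:330]<75
n,l,s,c=cv2.connectedComponentsWithStats(g.astype(np.uint8))
i=1+s[1:,4].argmax();u=c[i]+[268,120];print(s[i]+[268,120,0,0,0],u,at_z(p,u,.05).round(4),"catch",at_z(p,(299,100),.045).round(4))
for v in((277,127),(323,127),(277,160),(323,160)):print(at_z(p,v,.05).round(4))
E
```

```text
[ 279  125   46   37 1625] [301.34461538 142.69723077] [0.4957 0.1425 0.05  ] catch [0.4859 0.1822 0.045 ]
[0.4691 0.1535 0.05  ]
[0.5137 0.1613 0.05  ]
[0.4747 0.1211 0.05  ]
[0.5208 0.1291 0.05  ]
```

>>> drive_tool(
  increments=[
    [[5,13,-20],[0,0,0],0],
    [[5,13,-30],[0,0,0],0],
    [[5,13,-30],[0,0,0],0],
    [[0,0,-30],[0,0,0],0],
    [[0,0,-30],[0,0,0],0],
    [[0,0,-20],[0,0,0],0],
    [[0,0,-8],[0,0,0],0],
    [[0,0,0],[0,0,0],0],
  ],
)

```text
clock: 3.55
eef_pos: [0.4922, 0.1366, 0.0804]
tool_rot: [0.645, 0.764, -0.002, -0.001]
ft_force: [-0.2, 0.5, 0.8]
grip_width: -0.0002
grasp_force: 0.0
```

>>> drive_tool(
  increments=[
    [[0,0,-6],[0,0,0],0],
    [[0,0,-6],[0,0,0],0],
    [[0,0,-6],[0,0,0],0],
    [[0,0,-4],[0,0,0],0],
    [[0,0,-3],[0,0,0],0],
    [[0,0,-2],[0,0,0],0],
    [[0,0,-2],[0,0,0],0],
    [[0,0,0],[0,0,0],0],
  ],
)

```text
clock: 4.22
eef_pos: [0.4956, 0.139, 0.0545]
tool_rot: [0.644, 0.765, 0.002, 0.001]
ft_force: [0.2, 1.1, 3.0]
grip_width: -0.0
grasp_force: 1.7
```

>>> drive_tool(
  increments=[
    [[0,0,-1],[0,0,0],0],
    [[0,0,-1],[0,0,0],0],
    [[0,0,-1],[0,0,0],0],
    [[0,0,-1],[0,0,0],0],
    [[0,0,-1],[0,0,0],0],
    [[0,0,0],[0,0,0],0],
  ],
)

```text
clock: 4.72
eef_pos: [0.4957, 0.1388, 0.0494]
tool_rot: [0.644, 0.765, 0.002, 0.001]
ft_force: [1.0, 0.8, 6.0]
grip_width: 0.0001
grasp_force: 3.0
```

>>> drive_tool(
  increments=[
    [[0,0,-1],[0,0,0],0],
    [[0,0,-1],[0,0,0],0],
    [[0,0,-1],[0,0,0],0],
    [[0,0,0],[0,0,0],0],
  ],
)

```text
clock: 5.05
eef_pos: [0.4959, 0.1389, 0.0485]
tool_rot: [0.644, 0.765, 0.002, 0.002]
ft_force: [-4.8, -0.6, 21.7]
grip_width: -0.0002
grasp_force: 10.3
```

>>> drive_tool(
  increments=[
    [[0,0,3],[0,0,0],0],
    [[0,0,5],[0,0,0],0],
    [[0,0,20],[0,0,0],0],
    [[0,0,30],[0,0,0],0],
    [[0,-5,40],[0,0,0],0],
    [[0,-20,30],[0,0,0],0],
    [[0,-20,30],[0,0,0],0],
    [[0,0,10],[0,0,0],0],
  ],
)

```text
clock: 5.72
eef_pos: [0.4958, 0.0913, 0.2178]
tool_rot: [0.646, 0.764, 0.002, 0.003]
ft_force: [1.2, 0.5, 0.4]
grip_width: -0.0001
grasp_force: 0.0
```

```bash
python3 - <<'E'
from h import *
st()
p=camera("wrist");s=camera("scene")
a=cv2.resize(p["image"][60:220,200:400],(500,400));b=cv2.resize(s["image"][215:285,300:352+0],(297,400))
cv2.imwrite("pics/l1.png",np.hstack([a,b])[...,::-1])
for n,c in(("w",p),("s",s)):
  for z in(.05,.035):print(n,z,np.round(proj(c,[.4965,.1415,z]),1))
g=p["image"].max(2)[60:220,268:330]<75
n,l,t,c=cv2.connectedComponentsWithStats(g.astype(np.uint8));i=1+t[1:,4].argmax();print(c[i]+[268,60],t[i])
E
```

```text
t 5.7167 pos [0.4958 0.0913 0.2178] psi 99.6 z [ 0.007 -0.    -1.   ] j [ 0.18  0.26 -0.05  1.25 -0.    1.59] F [1.2 0.5 0.4] w -0.0001 g 0.0
w 0.05 [285.6 136.7]
w 0.035 [285.1 134.7]
s 0.05 [344.7 242.1]
s 0.035 [344.2 246.2]
[287.91794872 133.30641026] [   0   54   41   40 1560]
```

View pics/l1.png

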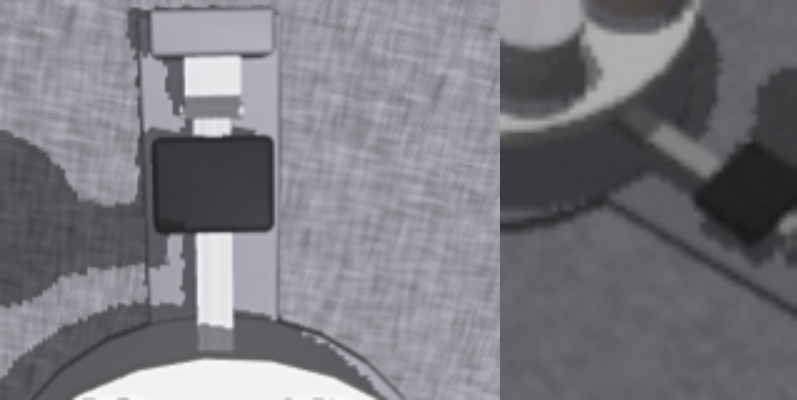

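The wrist crop shows the lever end under the steel catch, with the pad centre near (287,133). I'll check its height in the scene picture against the earlier centroid (341.2,242.9), where 15 mm down is about +4 px.

```bash
python3 - <<'E'
from h import *
s=camera("scene");b=cv2.imread("pics/scene0.png")
for im in(b[...,::-1],s["image"]):
    g=(im.max(2)[222:275,318:372]<32).astype(np.uint8)
    n,l,t,c=cv2.connectedComponentsWithStats(g);i=1+t[1:,4].argmax();print(c[i]+[318,222],t[i])
for r in silhouettes("lever_pad",s)[:2]:print(r["conf"],r["bbox"],cen(r["region"]))
E
```

```text
[341.42857143 248.95238095] [18 24 11  6 21]
[340.89473684 253.57894737] [17 28 13  7 19]
0.83 [319.4, 233.1, 354.0, 256.9] [338.88642659 245.78393352]
0.71 [219.2, 279.7, 270.5, 313.2] [243.47465438 299.05990783]
```

>>> drive_tool(
  increments=[
    [[16,-27,3],[0,0,4.4],1],
    [[16,-27,3],[0,0,4.4],1],
    [[16,-27,3],[0,0,4.4],1],
    [[16,-27,3],[0,0,4.4],1],
    [[16,-27,3],[0,0,4.4],1],
    [[16,-27,3],[0,0,4.4],1],
    [[16,-27,3],[0,0,4.4],1],
    [[16,-27,3],[0,0,4.4],1],
  ],
)

```text
clock: 6.58
eef_pos: [0.6217, -0.1227, 0.2336]
tool_rot: [0.381, 0.925, -0.0, -0.003]
ft_force: [1.4, 0.0, -0.1]
grip_width: 0.0854
grasp_force: 0.0
```

```bash
python3 - <<'E'
from h import *
st()
p=camera("wrist");cv2.imwrite("pics/w2.png",p["image"][...,::-1])
th=np.radians(-51);c=np.array([.529,-.0203])
k=c+.075*np.array([np.cos(th),np.sin(th)])
print(k,proj(p,[*k,.145]),"hub",proj(p,[*c,.087]))
E
```

```text
t 6.5833 pos [ 0.6217 -0.1227  0.2336] psi 135.2 z [-0.005  0.001 -1.   ] j [-0.19  0.53  0.38  1.43  0.    0.59] F [ 1.4  0.  -0.1] w 0.0854 g 0.0
[ 0.57619903 -0.07858595] (np.float64(276.1363772161803), np.float64(131.08530597944764)) hub (np.float64(287.26250836980813), np.float64(24.002762940127695))
```

View pics/w2.png

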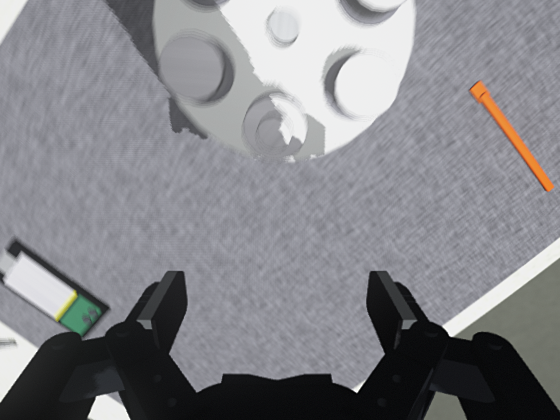

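The wrist view shows the knob top at about (274,130) and the hub top at about (283,24). That is within 3 px of the predicted positions.

```bash
python3 - <<'E'
from h import *
p=camera("wrist")
k=at_z(p,(274,130),.145);h=at_z(p,(283.5,24),.087);d=(k-h)[:2];print(k.round(4),h.round(4),np.hypot(*d),np.degrees(np.arctan2(d[1],d[0])))
E
```

```text
[ 0.5777 -0.0848  0.145 ] [ 0.5304 -0.0283  0.087 ] 0.07360052249430564 -50.05151472726543
```

The first wrist picture was taken while the arm was still settling, so I'll look again now that it's at rest.

```bash
python3 - <<'E'
from h import *
st()
p=camera("wrist");cv2.imwrite("pics/w3.png",cv2.resize(p["image"][0:180,190:430],None,fx=3,fy=3)[...,::-1])
print(proj(p,[.5762,-.0786,.145]),proj(p,[.529,-.0203,.087]))
E
```

```text
t 6.6833 pos [ 0.623  -0.1256  0.2329] psi 134.8 z [-0.004 -0.    -1.   ] j [-0.2   0.53  0.39  1.43 -0.    0.59] F [ 0.2  0.3 -0.9] w 0.0852 g 0.0
(np.float64(277.2224265993659), np.float64(126.25707284224497)) (np.float64(287.5382789175242), np.float64(18.885762381569606))
```

View pics/w3.png

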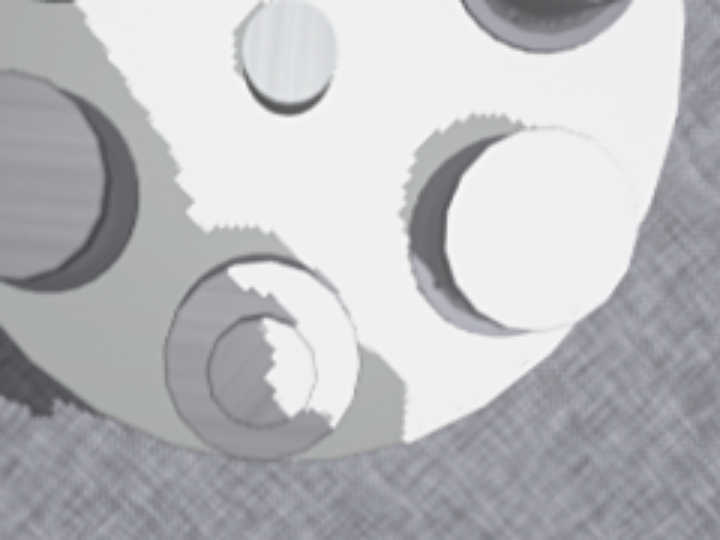

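>>> drive_tool(
  increments=[
    [[-16,16,0],[0,0,0],1],
    [[-16,16,0],[0,0,0],1],
    [[-15,15,-10],[0,0,0],1],
    [[0,0,-20],[0,0,0],1],
    [[0,0,-25],[0,0,0],1],
    [[0,0,-25],[0,0,0],1],
    [[0,0,-13],[0,0,0],1],
    [[0,0,0],[0,0,0],1],
  ],
)

```text
clock: 7.4
eef_pos: [0.5706, -0.0732, 0.1385]
tool_rot: [0.382, 0.924, -0.001, -0.005]
ft_force: [-0.0, 0.1, -0.2]
grip_width: 0.0857
grasp_force: 0.0
```

>>> drive_tool(
  increments=[
    [[0,0,0],[0,0,0],0.6],
    [[0,0,0],[0,0,0],0.45],
  ],
)

```text
clock: 7.57
eef_pos: [0.575, -0.0747, 0.1442]
tool_rot: [0.383, 0.924, 0.0, -0.0]
ft_force: [-0.0, 0.5, 0.5]
grip_width: 0.0637
grasp_force: 0.0
```

```bash
python3 - <<'E'
from h import *
st()
E
```

```text
t 7.5667 pos [ 0.575  -0.0747  0.1442] psi 135.0 z [-0.  0. -1.] j [-0.13  0.46  0.04  1.15  0.    0.66] F [-0.   0.5  0.5] w 0.0637 g 0.0
```

>>> drive_tool(
  increments=[
    [[0.5,-3,-3.5],[0,0,0],0.45],
    [[0,0,0],[0,0,0],0.4],
    [[0,0,0],[0,0,0],0],
    [[0,0,0],[0,0,0],0],
    [[0,0,0],[0,0,0],0],
    [[0,0,0],[0,0,0],0],
    [[0,0,0],[0,0,0],0],
  ],
)

```text
clock: 8.15
eef_pos: [0.576, -0.0787, 0.1414]
tool_rot: [0.383, 0.924, 0.0, 0.001]
ft_force: [-0.4, 0.9, 4.7]
grip_width: 0.0223
grasp_force: 59.1
```

```bash
python3 - <<'E'
from h import *
o=st()
c=np.array([.5285,-.0198]);k=o["eef_pos"][:2];d=k-c
print(np.hypot(*d),np.degrees(np.arctan2(*d[::-1])))
E
```

```text
t 8.15 pos [ 0.576  -0.0787  0.1414] psi 134.9 z [ 0.002 -0.    -1.   ] j [-0.14  0.46  0.04  1.14  0.    0.65] F [-0.4  0.9  4.7] w 0.0223 g 59.1
0.07569558908971402 -51.10776673127315
```

```bash
python3 - <<'E'
import numpy as np
a=np.radians(-51.1-3.7*np.arange(33));P=75*np.c_[np.cos(a),np.sin(a)]
P=P.round(1);print(np.diff(P,axis=0).round(1).reshape(4,8,2).tolist())
E
```

```text
[[[-3.9, -2.9], [-4.0, -2.6], [-4.2, -2.4], [-4.4, -2.2], [-4.5, -1.8], [-4.5, -1.5], [-4.7, -1.3], [-4.8, -0.9]], [[-4.8, -0.6], [-4.8, -0.4], [-4.9, 0.0], [-4.8, 0.3], [-4.8, 0.7], [-4.7, 0.9], [-4.7, 1.2], [-4.6, 1.6]], [[-4.5, 1.8], [-4.4, 2.1], [-4.2, 2.4], [-4.0, 2.6], [-3.9, 2.9], [-3.7, 3.2], [-3.4, 3.4], [-3.3, 3.6]], [[-3.0, 3.8], [-2.7, 4.0], [-2.5, 4.1], [-2.2, 4.3], [-1.9, 4.5], [-1.7, 4.5], [-1.3, 4.7], [-1.0, 4.7]]]
```

>>> drive_tool(
  increments=[
    [[-3.9,-2.9,0],[0,0,-3.7],0],
    [[-4.0,-2.6,0],[0,0,-3.7],0],
    [[-4.2,-2.4,0],[0,0,-3.7],0],
    [[-4.4,-2.2,0],[0,0,-3.7],0],
    [[-4.5,-1.8,0],[0,0,-3.7],0],
    [[-4.5,-1.5,0],[0,0,-3.7],0],
    [[-4.7,-1.3,0],[0,0,-3.7],0],
    [[-4.8,-0.9,0],[0,0,-3.7],0],
  ],
)

```text
clock: 8.82
eef_pos: [0.5409, -0.0948, 0.1414]
tool_rot: [0.608, 0.794, 0.0, 0.001]
ft_force: [-0.3, -0.6, 5.4]
grip_width: 0.0215
grasp_force: 59.3
```

>>> drive_tool(
  increments=[
    [[-4.8,-0.6,0],[0,0,-3.7],0],
    [[-4.8,-0.4,0],[0,0,-3.7],0],
    [[-4.9,0,0],[0,0,-3.7],0],
    [[-4.8,0.3,0],[0,0,-3.7],0],
    [[-4.8,0.7,0],[0,0,-3.7],0],
    [[-4.7,0.9,0],[0,0,-3.7],0],
    [[-4.7,1.2,0],[0,0,-3.7],0],
    [[-4.6,1.6,0],[0,0,-3.7],0],
  ],
)

```text
clock: 9.48
eef_pos: [0.5024, -0.0915, 0.1414]
tool_rot: [0.79, 0.613, -0.0, 0.001]
ft_force: [-0.8, -2.0, 7.3]
grip_width: 0.0218
grasp_force: 59.4
```

>>> drive_tool(
  increments=[
    [[-4.5,1.8,0],[0,0,-3.7],0],
    [[-4.4,2.1,0],[0,0,-3.7],0],
    [[-4.2,2.4,0],[0,0,-3.7],0],
    [[-4.0,2.6,0],[0,0,-3.7],0],
    [[-3.9,2.9,0],[0,0,-3.7],0],
    [[-3.7,3.2,0],[0,0,-3.7],0],
    [[-3.4,3.4,0],[0,0,-3.7],0],
    [[-3.3,3.6,0],[0,0,-3.7],0],
  ],
)

```text
clock: 10.15
eef_pos: [0.4705, -0.0694, 0.1414]
tool_rot: [0.921, 0.39, -0.001, 0.001]
ft_force: [-3.0, -2.2, 7.9]
grip_width: 0.0218
grasp_force: 59.7
```

>>> drive_tool(
  increments=[
    [[-3.0,3.8,0],[0,0,-3.7],0],
    [[-2.7,4.0,0],[0,0,-3.7],0],
    [[-2.5,4.1,0],[0,0,-3.7],0],
    [[-2.2,4.3,0],[0,0,-3.7],0],
    [[-1.9,4.5,0],[0,0,-3.7],0],
    [[-1.7,4.5,0],[0,0,-3.7],0],
    [[-1.3,4.7,0],[0,0,-3.7],0],
    [[-1.0,4.7,0],[0,0,-3.7],0],
  ],
)

```text
clock: 10.82
eef_pos: [0.4536, -0.0345, 0.1414]
tool_rot: [0.99, 0.142, -0.001, 0.001]
ft_force: [-4.8, -2.3, 10.2]
grip_width: 0.0221
grasp_force: 59.8
```

>>> drive_tool(
  increments=[
    [[0,0,0],[0,0,0],0],
    [[0,0,0],[0,0,0],0],
    [[0,0,0],[0,0,0],0],
    [[0,0,0],[0,0,0],0],
  ],
)

```text
clock: 11.15
eef_pos: [0.4536, -0.0344, 0.1413]
tool_rot: [0.99, 0.144, -0.001, 0.001]
ft_force: [-5.7, -1.7, 10.4]
grip_width: 0.022
grasp_force: 59.9
```

```bash
python3 - <<'E'
from h import *
o=st()
c=np.array([.5285,-.0198]);d=o["eef_pos"][:2]-c
print(np.hypot(*d),np.degrees(np.arctan2(*d[::-1])))
p=camera("top");s=camera("scene");w=camera("wrist")
f=lambda i,n:cv2.resize(i,n)
cv2.imwrite("pics/e.png",np.vstack([np.hstack([f(p["image"][200:310,200:340],(400,300)),f(s["image"][165:280,250:403],(400,300))]),np.hstack([f(w["image"],(400,300)),np.zeros((300,400,3),np.uint8)])])[...,::-1])
y=np.radians(10.65);R=np.array([[np.cos(y),-np.sin(y)],[np.sin(y),np.cos(y)]])
for b,z in(((-.122,0),.078),((-.122,0),.0),((-.142,0),.072),((-.075,0),.145)):
    X=[*(c+R@np.array(b)),z];print(b,np.round(X,4),np.round(proj(w,X),1),np.round(proj(s,X),1),np.round(proj(p,X),1))
E
```

```text
t 11.15 pos [ 0.4536 -0.0344  0.1413] psi 16.5 z [-0.001 -0.001 -1.   ] j [-0.07  0.23 -0.3   1.04 -0.    2.78] F [-5.7 -1.7 10.4] w 0.022 g 59.9
0.07635064321905068 -168.9616107162566
(-0.122, 0) [ 0.4086 -0.0423  0.078 ] [268.6 295.4] [322.1 184.8] [300.4 294.8]
(-0.122, 0) [ 0.4086 -0.0423  0.    ] [270.5 245.1] [320.4 205.8] [299.2 292. ]
(-0.142, 0) [ 0.3889 -0.046   0.072 ] [266.2 313.7] [326.2 183.1] [301.8 302.3]
(-0.075, 0) [ 0.4548 -0.0337  0.145 ] [275.2 295. ] [313.2 173.5] [297.9 278.4]
```

View pics/e.png

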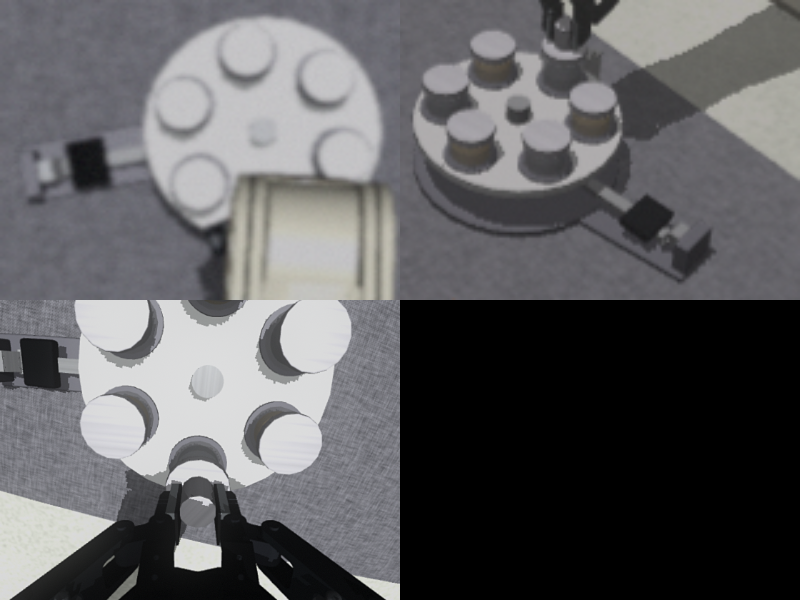

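The final picture shows the knob pinched between the fingers at the front. The hub is at about (207,82) and the black pad at about (41,63) in the wrist view, with the pad still down under its catch. The measured knob bearing is -169.0°, against about -169.4° for the pointer; the lever and the post gave yaws of 10.5 to 11.4°, and the tolerance is ±7.6°.

```bash
python3 -c "
from workcell import job_done
print(job_done())"
```

```text
the job is handed in; nothing more can be done
None
```

The job is handed in at about 11 s of the 61 s allowed: the lever looked latched in the camera pictures, and the knobbed jar measured about 1.5 mm from the front spot, still pinched at about 60 N; the hand-in returned no verdict.

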